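# Index the vial imaging carousel to the capped tube

## Robot

A 6-joint arm with a two-finger parallel gripper is mounted at the origin on a cart in front of the work surface, level with it; the furniture and walls round the work are solid. World frame = base frame: x ahead of the robot, y to its left, z up, the work surface at z = 0. Lengths are in m, angles in degrees, forces in N, time in s.
With the tool pointing down it reaches from about 0.275 to 0.725 m from the base axis. Payload 5.6 kg.
Tool frame: the origin (TCP) lies at the very end of the fingers, on their centre line; the grasp point (between the pads) lies 19 mm behind it; z points along the fingers, y is the direction in which the jaws open and shut (so a half turn about z gives the same grasp; the last joint's range is limited). The gripper opens to 85 mm and grips with 20 to 120 N. Pads are 22 mm wide; open, the fingers measure 114 mm over their backs; the gripper's body (76 mm by 85 mm) begins 54 mm behind the grasp point. The pads swing forward as they close: fully open they stand 13 mm farther back than shut.
Start: joints at [92.911, 14.616, 6.199, 0, -81.583, -16.306], TCP at [0.127, 0.535, 0.231] pointing down, gripper open.
Joint ranges: [-168.99, 168.99], [-69.2, 112.95], [-62.41, 85.93], [-164.36, 98.24], [-168.68, -3.75], [-174.98, 174.98]. Speed limits (degrees/s): [147.25, 147.25, 180, 180, 180, 180].

## Interface

Orientations are given as a 3x3 rotation matrix whose columns are the frame's x, y, z axes.
In Python, from workcell import robot gives the robot as it stands. Calls block until the motion is done:
- robot.goto(position, orientation): joint-space move of the TCP to a pose.
- robot.line_to(position, orientation=None, max_speed=0.15, max_force=None): straight line of the TCP; orientation=None keeps the orientation; max_speed is the mean speed in m/s. With max_force (N) it stops when the force on the tool has changed by that much, and returns True; else False.
- robot.goto_joints(angles): joint-space move.
- robot.set_gripper(opening, f_grip=None): finger opening in m; f_grip is the grip in N (None keeps the last); returns when the fingers have stopped.
- robot.dwell(seconds).
- robot.solve_ik(position, orientation): joint angles nearest the present ones, or None.
- robot.read_state(): the state.
- robot.capture(name): name is "scene" or "side" or "wrist"; returns a dict with "frame" (384x512x3 uint8, red, green, blue), "K" (3x3 intrinsics, pixels), "k1" (the pictures are not rectified: a ray, as slopes to the right and down, at radius r is drawn at 1 + k1 r^2 times it, then the intrinsics apply), "world_from_camera" (4x4, takes a point from camera to world coordinates); the wrist camera has in their place "T_tool_cam" (4x4, takes a point from camera to tool coordinates, whose origin is the TCP and whose axes are the flange's). Camera axes: x right, y down, z forward; pixel columns grow to the right and rows downward; lengths in m; the calibration is good to about 2 mm. A picture is of the moment at which its call begins: read the wrist's pose just before it. There is no depth.
A pose or a line that the arm cannot do raises robot.MotionError and nothing moves.
- robot.close_job(): hands the job in, once; it reports no verdict.
Trained networks look in a picture, given as the dict that the camera call returned (one of the last four; its "shot" number tells which), for a name from the list of things; names that differ only in an ending like _2 or _b are one class to them, and where a whole thing is asked for, a point or a joint stands for the part that bears it (a point fixed in the world has none). Each returns a list of dicts, best first, with "confidence" (0 to 1); they miss things now and then, are a little off and sometimes report something else, mostly with a low value. They report only what shows in the picture. A call takes as long as a camera call. They do not tell look-alikes from the thing itself.
- robot.look_for(picture, label): "uv" ([column, row] in pixels, amid what is visible of it).
- robot.cut_out(picture, label): "pixels" (384x512 bool, what is visible of it) and "uv" ([column, row] in pixels, amid what is visible of it).
- robot.landmark_of(picture, label): "uv" ([column, row] in pixels: a listed point, or the origin of a listed thing).
The state is a dict: "time": time; "joints": joint angles; "dq": joint speeds; "joint_efforts": joint torques, N m; "ee_pos": TCP position; "tool_rot": TCP orientation; "force": force on the tool from outside, world axes, zero at the start; "wrist_torque": the same for the moment, N m; "width": finger opening in m.
Only numpy, scipy, OpenCV 4.12 (cv2) and the standard library are available. Lean on these libraries where they do the work, as an engineer would, in place of code of your own. Each camera call takes 0.05 s, during which the arm holds its last target.

## Task

Bring the short screw-capped tube in front of the camera of the vial imaging stand: push the lock lever out until its tooth is clear of the carousel's notched plate, push on an arm of the star handle with a fingertip to turn the carousel until the capped tube stands straight before the lens, then push the lever back so that its tooth is fully home in the notch there. Push gently and force nothing; lift nothing, do not touch the tubes, and leave the things lying around the stand where they are.

Things in the scene. Friction and masses are not known exactly. Their poses are not given: they have to be found in the camera images.
- imaging_stand: The fixed vial imaging stand: grey foot plate, x -124 to +194, y -128 to +128 mm, 15 mm thick, grey camera housing at its far side (front face x 122 mm, 104 mm wide, top 149 mm above the table). Origin on the table under the carousel's turning axis; z is that axis, x points from it to the camera lens.
- view_point (a point): Fixed point on the stand where a tube stands when it is before the lens: 72 mm from the turning axis, straight towards the lens, on the level of the pocket floors, 38 mm above the table. The six pockets are grey cups, inner diameter 31 mm, rims 80 mm above the table, on that 72 mm circle of the carousel.
- carousel (a joint): Angle of the carousel about its upright axis, rad, counter-clockwise from above positive, 0 at the start, no end stops. Steel index plate, radius 105 mm, 24 to 34 mm above the table, with six rim notches 60 degrees apart, one per tube pocket: with a pocket before the lens a notch faces the lock tooth. Friction 0.12 N m: about 2.5 N at an arm's end; it stays where it is left.
- star_hub (a point): Centre of the star handle on the carousel's column, on the turning axis, 205 mm above the table: black hub (radius 21 mm, top 223 mm above the table) with three level arms 120 degrees apart, round bars 11 mm thick with 16 mm balls at their ends. They pass over the tubes (tallest tops 168 mm above the table); free space between them.
- star_end_0 (a point): Centre of the ball at the end of one arm of the star handle, 64 mm from the turning axis, 205 mm above the table. It turns with the carousel.
- star_end_1 (a point): The same for the next arm, 120 degrees counter-clockwise from star_end_0.
- star_end_2 (a point): The same for the third arm, 240 degrees counter-clockwise from star_end_0.
- lock_lever (a joint): Angle of the steel lock lever about its upright pivot, rad, counter-clockwise from above positive. 0: home, its 12 mm tooth fully in a notch, carousel locked; above about 0.22 the tooth is clear of the rim; 0.5: outer stop. Stays where left (friction 0.12 N m). Pushed home within about 3 degrees of a notch it centres the carousel; elsewhere it stops on the rim at about 0.2.
- lock_pivot (a point): Fixed point on the lever's pivot axis, 45 mm above the table, 80 mm towards the camera and 97.5 mm to the right of the turning axis in the stand's frame.
- lock_knob (a point): Centre of the black ball (20 mm) at the end of the lever's handle, 112 mm from the pivot, 46 mm above the table. The handle is a level steel bar 10 mm thick at that height, free from 34 mm out from the pivot to the ball. At 0 it points to the stand's right, 16 degrees back from square; opening swings it towards the camera's end of the stand.
- capped_tube: The short, pale, see-through plastic tube with the wide screw cap, 96 mm tall, body 28 mm, cap 33 mm; the only capped and the shortest tube on the carousel. Loose in its pocket with about 1.5 mm play. Origin at the centre of its underside.
- vial_a: Open glass rearing vial with brown medium and a strip of tape, 25 mm across, 130 mm tall, loose in a carousel pocket. Origin at the centre of its underside. At the start it stands before the lens.
- vial_b: Open glass rearing vial with brown medium and a strip of tape, 25 mm across, 130 mm tall, loose in a carousel pocket. Origin at the centre of its underside.
- vial_c: Open glass rearing vial with brown medium and a strip of tape, 25 mm across, 130 mm tall, loose in a carousel pocket. Origin at the centre of its underside.
- vial_d: Open glass rearing vial with brown medium and a strip of tape, 25 mm across, 130 mm tall, loose in a carousel pocket. Origin at the centre of its underside.
- tally: Hand tally counter, 52 x 71 x 28 mm, lying on the table near the stand; leave alone.
- dropper: Small dropper bottle, 33 mm across, 99 mm tall, standing left of the stand; leave alone.
- dish: Petri dish with lid, 68 mm across, 18 mm high, on the table left of the stand; leave alone.
Not all that is in view belongs to the job. What is shaped like the capped_tube but orange or turquoise is not meant.

How it is judged (in metres and radians):
On the way, in this order (a step that is already met when the one before it is completed fails the run):
1. the lock lever is pushed out, tooth clear of the plate (value of joint lock_lever above 0.2 rad), for 0.2 s.
2. the carousel is turned until the capped tube stands before the lens, the lock still out (horizontal distance between capped_tube and view_point below 0.008 m and value of joint lock_lever above 0.1 rad), for 0.1 s.
3. the lever is pushed back, tooth home in the notch (horizontal distance between capped_tube and view_point below 0.005 m and value of joint lock_lever below 0.06 rad), for 0.2 s.
At the end, for the whole second after the job is handed in: The capped tube stands upright in its pocket within 5 mm of the point before the lens, the carousel is at rest and the lock lever is within 0.06 rad of home (its tooth fully in the notch) (all of step 3 and angle between capped_tube's own z axis and vertical below 0.15 rad and velocity of joint carousel between -0.05 and 0.05 rad/s); the robot touches nothing.
It fails at once if a tube or vial is lifted in or out of its pocket (more than 12 mm) (height (world z) of any of vial_a, vial_b, capped_tube, vial_c, vial_d above 0.05 m).
It fails at once if a tube or vial is tipped (angle between any of vial_a, vial_b, capped_tube, vial_c, vial_d's own z axis and vertical above 0.35 rad).
It fails at once if the robot touches a tube or vial (contact force between any of the fingers, the arm and vial_a above 1 N or contact force between any of the fingers, the arm and vial_b above 1 N or contact force between any of the fingers, the arm and capped_tube above 1 N or contact force between any of the fingers, the arm and vial_c above 1 N or contact force between any of the fingers, the arm and vial_d above 1 N).
It fails at once if the stand, its star handle or its lever is forced (the fingers press on it with over 60 N) (contact force between the fingers and imaging_stand above 60 N).
It fails at once if the tally counter, dropper bottle or petri dish is moved by more than 15 mm (distance of any of tally, dropper, dish from where it was at the start of the episode above 0.015 m).
It also fails if it takes over 69 s, if anything falls off the work surface, if the arm or the gripper's body presses on something with over 40 N, if the wrist force passes 120 N, or if a joint passes its speed limit or range.

## Working session

There is one attempt and no reset: what is moved stays moved. The work goes in short steps, each a Python script; the robot and the scene stay as the last script left them, time stands still between calls to the robot, and variables do not carry over. Pictures are saved under pics/ and viewed, and the job is handed in when it is done.

```bash
ls; mkdir -p pics; cat > h.py <<'E'
import numpy as np, cv2, json
from workcell import robot
def save(c,n,s=1.5):
    f=cv2.cvtColor(c["frame"],cv2.COLOR_RGB2BGR)
    cv2.imwrite(f"pics/{n}.png",cv2.resize(f,None,fx=s,fy=s,interpolation=cv2.INTER_CUBIC))
def ray(c,uv,T=None):
    K=np.array(c["K"]);T=np.array(c["world_from_camera"]) if T is None else T
    d=np.array([(uv[0]-K[0,2])/K[0,0],(uv[1]-K[1,2])/K[1,1]])
    u=d.copy()
    for _ in range(20): u=d/(1+c["k1"]*(u@u))
    v=T[:3,:3]@np.array([u[0],u[1],1]); return T[:3,3],v
def atz(c,uv,z,T=None):
    o,v=ray(c,uv,T); return o+v*(z-o[2])/v[2]
def proj(c,p,T=None):
    K=np.array(c["K"]);T=np.array(c["world_from_camera"]) if T is None else T
    q=T[:3,:3].T@(np.array(p)-T[:3,3]); u=q[:2]/q[2]; u=u*(1+c["k1"]*(u@u))
    return np.array([K[0,0]*u[0]+K[0,2],K[1,1]*u[1]+K[1,2]])
def tri(obs):
    A=np.zeros((3,3));b=np.zeros(3)
    for o,v in obs:
        v=v/np.linalg.norm(v);P=np.eye(3)-np.outer(v,v);A+=P;b+=P@o
    x=np.linalg.solve(A,b); return x,[np.linalg.norm((np.eye(3)-np.outer(v,v)/(v@v))@(x-o)) for o,v in obs]
E
python3 - <<'E'
from h import *
np.set_printoptions(precision=4,suppress=True)
s=robot.read_state();print(s["time"],s["ee_pos"],s["tool_rot"])
L=["star_hub","star_end_0","star_end_1","star_end_2","lock_pivot","lock_knob","view_point","imaging_stand","capped_tube","vial_a","tally","dropper","dish"]
for n in ["scene","side"]:
    c=robot.capture(n);save(c,n+"0")
    print(n,np.array(c["world_from_camera"])[:3,3],c["k1"])
    for l in L:
        try:r=robot.landmark_of(c,l)
        except Exception as e: print(l,e);continue
        print(l,[(np.round(x["uv"],1),round(x["confidence"],2)) for x in r[:6]])
print(robot.read_state()["time"])
E
```

```text
pics
0.0 [0.1273 0.5346 0.2304] [[ 0.9728 -0.2318 -0.0004]
 [-0.2318 -0.9728 -0.0019]
 [ 0.0001  0.002  -1.    ]]
scene [ 0.1096 -0.2847  0.9007] -0.0858866172280166
star_hub [(array([269.6, 211. ]), 0.58), (array([250.7, 178.6]), 0.56), (array([232.9, 177.9]), 0.25)]
star_end_0 [(array([227.8, 196. ]), 0.92), (array([276.9, 188.4]), 0.82)]
star_end_1 [(array([227.8, 196. ]), 0.92), (array([276.9, 188.4]), 0.82)]
star_end_2 [(array([227.8, 196. ]), 0.92), (array([276.9, 188.4]), 0.82)]
lock_pivot [(array([299.5, 229.7]), 0.95)]
lock_knob [(array([320.4, 260.8]), 0.71)]
view_point [(array([266.6, 209.6]), 0.71)]
imaging_stand [(array([251.5, 231. ]), 0.73), (array([271.2, 211.1]), 0.36)]
capped_tube [(array([353., 246.]), 0.87), (array([230.2, 239.9]), 0.68), (array([323.5, 302. ]), 0.68), (array([159.2, 186.9]), 0.64)]
vial_a [(array([270.4, 209.8]), 0.78), (array([258.3, 245.1]), 0.66), (array([222.9, 218.9]), 0.53), (array([244. , 203.3]), 0.49)]
tally [(array([275.4, 298.2]), 0.89)]
dropper [(array([232.7, 174.6]), 0.68)]
dish [(array([193.7, 200. ]), 0.83), (array([243.3, 203.3])
[... 214 characters left out ...]
_1 [(array([292. , 155.3]), 0.92), (array([267.4, 178.2]), 0.67), (array([238.6, 155.3]), 0.56)]
star_end_2 [(array([292. , 155.3]), 0.92), (array([267.4, 178.2]), 0.67), (array([238.6, 155.3]), 0.56)]
lock_pivot [(array([294.6, 207.6]), 0.83)]
lock_knob [(array([339.6, 209.2]), 0.93)]
view_point [(array([260.5, 212.6]), 0.7), (array([237. , 236.9]), 0.57)]
imaging_stand [(array([263.7, 240.5]), 0.63)]
capped_tube [(array([367.5, 238.2]), 0.98), (array([130.4, 261.1]), 0.91), (array([332.3, 206. ]), 0.87), (array([265.2, 245.4]), 0.83)]
vial_a [(array([237.7, 235.8]), 0.65)]
tally [(array([342. , 262.3]), 0.89)]
dropper [(array([193.8, 219.5]), 0.82)]
dish [(array([181.8, 247.2]), 0.63)]
1.4
```

View pics/scene0.png

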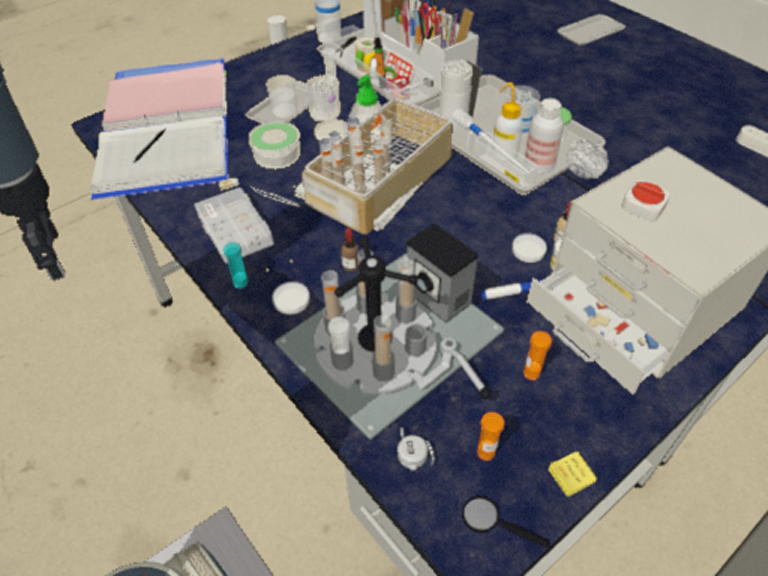

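View pics/side0.png

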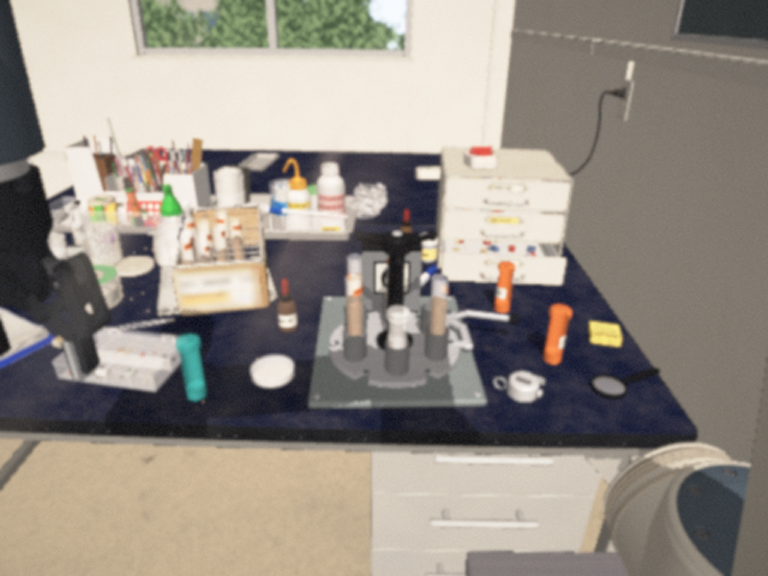

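The scene view shows the stand at about (262,215) in native pixels. Look-alikes for the capped tube are orange at (353,246), orange at (323,302), and turquoise at (159,187). The pale capped tube on the carousel is at about (227,230), and it is the one I choose. Next I'll fit the stand's pose and take a close crop.

```bash
cat > fit.py <<'E'
from h import *
from scipy.optimize import least_squares
np.set_printoptions(precision=4,suppress=True)
a=robot.capture("scene");b=robot.capture("side")
for n,c in(("sc",a),("si",b)):
    f=cv2.cvtColor(c["frame"],cv2.COLOR_RGB2BGR)[130:300,170:350]
    cv2.imwrite(f"pics/{n}_crop.png",cv2.resize(f,None,fx=3.3,fy=3.3,interpolation=cv2.INTER_CUBIC))
for l,ua,ub in (("pivot",(299.5,229.7),(294.6,207.6)),("knob",(320.4,260.8),(339.6,209.2)),("tally",(275.4,298.2),(342,262.3)),("hub",(250.7,178.6),(261.8,162.8)),("dropper",(232.7,174.6),(193.8,219.5)),("dish",(193.7,200),(181.8,247.2))):
    print(l,*tri([ray(a,ua),ray(b,ub)]))
loc={"hub":(0,0,.205),"pivot":(.08,-.0975,.045),"knob":(.08-.112*np.sin(np.radians(16)),-.0975-.112*np.cos(np.radians(16)),.046)}
obs=[(a,"hub",(250.7,178.6)),(b,"hub",(261.8,162.8)),(a,"pivot",(299.5,229.7)),(b,"pivot",(294.6,207.6)),(a,"knob",(320.4,260.8)),(b,"knob",(339.6,209.2))]
def W(p,l): 
    c,s=np.cos(p[2]),np.sin(p[2]); return np.array([p[0]+c*l[0]-s*l[1],p[1]+s*l[0]+c*l[1],l[2]])
f=lambda p: np.concatenate([proj(c,W(p,loc[l]))-u for c,l,u in obs])
h=tri([ray(a,(250.7,178.6)),ray(b,(261.8,162.8))])[0]
r=min((least_squares(f,[h[0],h[1],t],loss="soft_l1") for t in np.arange(0,6.3,.8)),key=lambda r:r.cost)
print(r.x,np.degrees(r.x[2]),f(r.x))
json.dump(list(r.x),open("stand.json","w"))
E
python3 fit.py
```

```text
pivot [0.5886 0.1515 0.0342] [np.float64(0.005255946141810441), np.float64(0.005255946141810392)]
knob [0.5534 0.0422 0.0538] [np.float64(0.003844745865244555), np.float64(0.0038447458652446477)]
tally [ 0.4279  0.0558 -0.0109] [np.float64(0.0012103077232822966), np.float64(0.0012103077232823206)]
hub [0.5085 0.2442 0.1968] [np.float64(0.0009644880773260067), np.float64(0.000964488077325917)]
dropper [0.5823 0.4269 0.0035] [np.float64(0.006112535531646803), np.float64(0.006112535531646525)]
dish [0.4424 0.4243 0.008 ] [np.float64(0.0019860022049073534), np.float64(0.0019860022049073677)]
[0.498  0.2439 0.0471] 2.697617225376781 [-3.732  -0.6863  0.4504 -1.2862 -1.464  -3.0372  2.3271 -0.9513  0.7448
 -0.3907  0.8273  3.0613]
```

View pics/sc_crop.png

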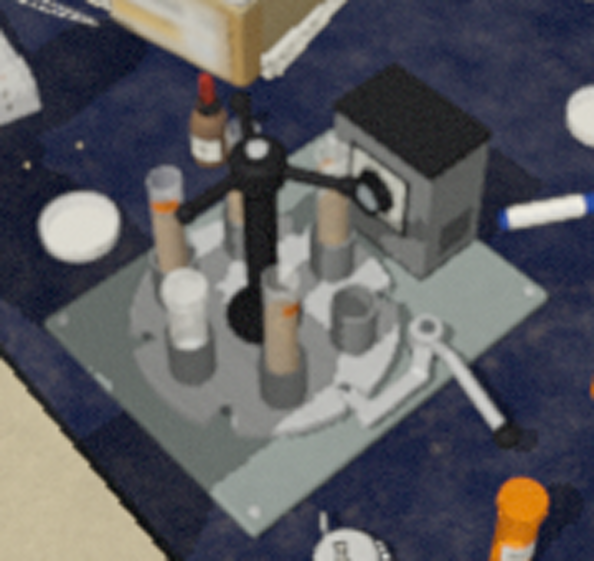

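View pics/si_crop.png

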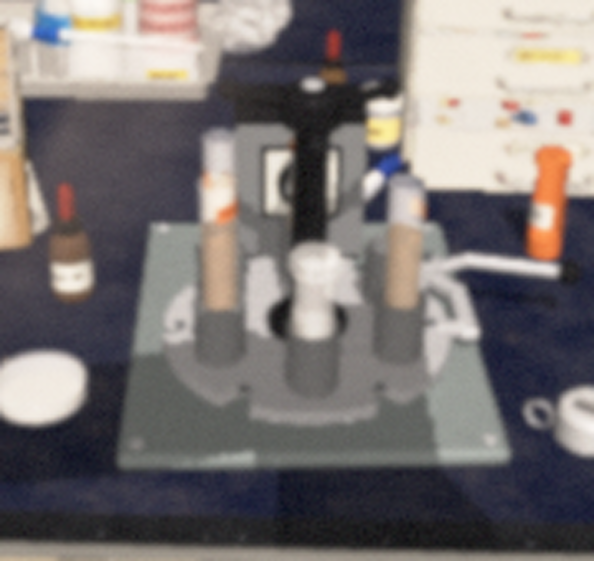

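```bash
cat > fit2.py <<'E'
from h import *
from scipy.optimize import least_squares
np.set_printoptions(precision=4,suppress=True)
a=robot.capture("scene");b=robot.capture("side")
cr=lambda u,v:(170+u/3.3,130+v/3.3)
O=[(a,(-.124,.128,.015),cr(47,322)),(a,(-.124,-.128,.015),cr(253,533)),(a,(.194,-.128,.015),cr(547,295)),(a,(0,0,.223),cr(258,148)),
(b,(-.124,.128,.015),cr(118,462)),(b,(-.124,-.128,.015),cr(510,456)),(b,(.194,.128,.015),cr(152,225)),(b,(.194,-.128,.015),cr(440,225)),(b,(0,0,.223),cr(313,85)),
(a,(.08,-.0975,.045),(299.5,229.7)),(b,(.08,-.0975,.045),(294.6,207.6))]
def W(p,l):
    c,s=np.cos(p[2]),np.sin(p[2]); return np.array([p[0]+c*l[0]-s*l[1],p[1]+s*l[0]+c*l[1],l[2]])
f=lambda p: np.concatenate([proj(c,W(p,l))-u for c,l,u in O])
r=least_squares(f,[.5,.244,.0],loss="soft_l1")
p=r.x;print(p,np.degrees(p[2]));print(f(p).reshape(-1,2))
json.dump(list(p),open("stand.json","w"))
for n,c,z,L in(("scene",a,.205,[cr(180,213),cr(245,100),cr(372,195)]),):
    for u in L:
        q=atz(c,u,z)[:2]-p[:2]; print("ball",np.linalg.norm(q),np.degrees(np.arctan2(q[1],q[0])-p[2]))
for c,u in((a,cr(505,433)),(b,cr(570,271))):
    q=atz(c,u,.046)[:2]-W(p,(.08,-.0975,0))[:2]; print("knob",atz(c,u,.046),np.linalg.norm(q),np.degrees(np.arctan2(q[1],q[0])-p[2]))
for c in(a,b):
    for u in robot.landmark_of(c,"capped_tube"):
        q=atz(c,u["uv"],.038)[:2]-p[:2]; print("tube",u["confidence"],np.linalg.norm(q),np.degrees(np.arctan2(q[1],q[0])-p[2]))
E
python3 fit2.py
```

```text
[0.4935 0.2372 0.0552] 3.160767097626847
[[-2.5114 -0.4684]
 [-0.7628  0.6387]
 [ 0.2535 -0.5155]
 [-1.1665  0.1371]
 [-0.145  -1.3899]
 [ 1.4073 -1.1348]
 [-0.3206 -1.0602]
 [ 0.1196 -1.3676]
 [ 0.6731 -1.0909]
 [-0.9265 -0.8009]
 [ 4.752  -0.1939]]
ball 0.06434506399312147 -181.9852260447399
ball 0.06561883701249244 54.93292605589681
ball 0.08336225461593208 -60.88415710514114
knob [0.5586 0.0368 0.046 ] 0.1093101783978418 -103.807116291525
knob [0.5576 0.0352 0.046 ] 0.11108242986971442 -104.1200908889345
tube 0.95 0.27506794888271247 -94.12287954591531
tube 0.88 0.29101289867489966 108.00287190735769
tube 0.63 0.2733934538509962 -56.38546901735969
tube 0.56 0.06945332371799723 173.33097522908253
tube 0.83 0.21335933495253198 -65.51115422979429
tube 0.73 0.07739218208146159 -178.88544573470367
tube 0.66 0.30892525365630885 115.81500336315119
tube 0.62 0.24748192605700192 -101.20735359482487
```

```bash
cat >> h.py <<'E'
np.set_printoptions(precision=4,suppress=True)
P=np.array(json.load(open("stand.json")))
def W(l):
    c,s=np.cos(P[2]),np.sin(P[2]); return np.array([P[0]+c*l[0]-s*l[1],P[1]+s*l[0]+c*l[1],l[2]])
def R(deg): 
    c,s=np.cos(np.radians(deg)),np.sin(np.radians(deg)); return np.array([[c,s,0],[s,-c,0],[0,0,-1.]])
def wcap():
    s=robot.read_state();c=robot.capture("wrist");M=np.eye(4);M[:3,:3]=s["tool_rot"];M[:3,3]=s["ee_pos"]
    return c,M@np.array(c["T_tool_cam"])
E
python3 - <<'E'
from h import *
c=robot.capture("wrist");print(np.array(c["T_tool_cam"]),c["K"],c["k1"])
for d in(-90,0,90,180): print(d,robot.solve_ik([.45,.15,.42],R(d)),robot.solve_ik([.55,.05,.03],R(d)))
robot.line_to([.127,.535,.38],max_speed=.25)
robot.set_gripper(0)
E
```

```text
[[-0.001  -0.9553 -0.2957  0.0757]
 [ 1.     -0.0011 -0.     -0.0007]
 [-0.0003 -0.2957  0.9553 -0.1419]
 [ 0.      0.      0.      1.    ]] [[339.3563   0.     251.3174]
 [  0.     339.3563 189.5556]
 [  0.       0.       1.    ]] 0.024373074191986165
-90 [  37.431     7.1999   24.2183    0.     -107.0184  -37.431 ] [ 21.4292  23.2202 -12.6098   0.     -54.17   -21.4292]
0 [  37.431     7.1999   24.2183    0.     -107.0184   52.569 ] [ 21.4292  23.2202 -12.6098   0.     -54.17    68.5708]
90 [  37.431     7.1999   24.2183    0.     -107.0184  142.569 ] [ 21.4292  23.2202 -12.6098   0.     -54.17   158.5708]
180 [  37.431     7.1999   24.2183    0.     -107.0184 -127.431 ] [  21.4292   23.2202  -12.6098    0.      -54.17   -111.4292]
```

```bash
python3 - <<'E'
from h import *
robot.goto([.50,.19,.38],R(0))
c,T=wcap();save(c,"w1")
print(robot.read_state()["time"],T[:3,3])
for l in["star_hub","star_end_0","lock_pivot","lock_knob","capped_tube","vial_a"]:
    print(l,[(np.round(x["uv"],1),round(x["confidence"],2)) for x in robot.landmark_of(c,l)[:6]])
for n,l in dict(hub=(0,0,.223),pivot=(.08,-.0975,.045),b60=(.032,.0554,.205),bm60=(.032,-.0554,.205),b180=(-.064,0,.205),knob=(.08-.0309,-.0975-.1077,.046)).items(): print(n,proj(c,W(l),T))
np.save("w1T.npy",T)
E
```

```text
5.15 [0.5756 0.1913 0.5218]
star_hub [(array([199.6, 171.8]), 0.69)]
star_end_0 [(array([209.2, 231.1]), 0.88), (array([138.2, 139.3]), 0.75), (array([254.3, 134. ]), 0.73)]
lock_pivot [(array([284.8,  81.5]), 0.94), (array([338.5, 183.4]), 0.67), (array([177.9, 166. ]), 0.3)]
lock_knob [(array([367.2,  95.6]), 0.96)]
capped_tube [(array([ 41.6, 199.2]), 0.96), (array([393.8, 132.1]), 0.88), (array([369.1,   6.9]), 0.76)]
vial_a [(array([259.6, 165.2]), 0.95), (array([215.3,  87. ]), 0.89), (array([176.7, 167.7]), 0.8), (array([169.7, 118.2]), 0.65)]
hub [201.0459 178.6949]
pivot [286.5694  81.7607]
b60 [141.2782 143.7719]
bm60 [259.5622 137.3496]
b180 [209.7573 234.5414]
knob [366.9222 100.8828]
```

View pics/w1.png

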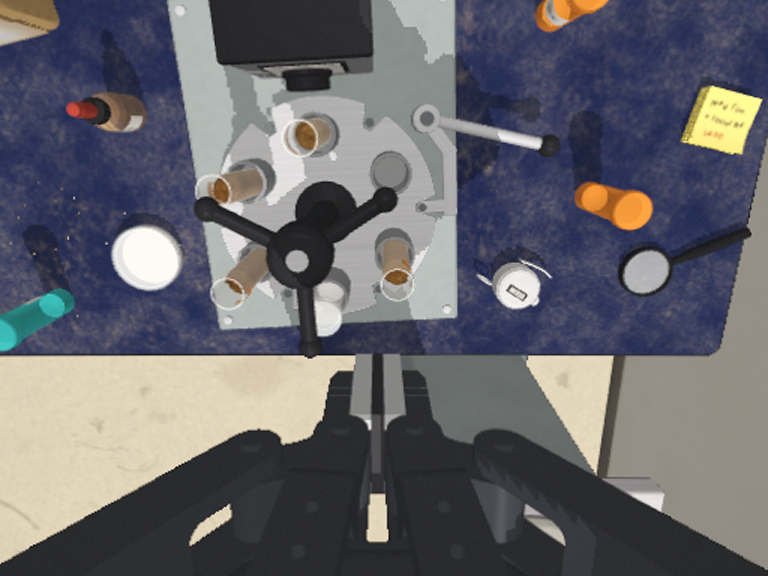

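The pale capped tube sits under the arm pointing back, at about (218,208), and vial_a stands before the lens. The tally is at (345,190) and the lock lever runs from (285,80) to (366,96). I'll refine the pose from this view.

```bash
python3 - <<'E'
from h import *
from scipy.optimize import least_squares
c=robot.capture("wrist");T=np.load("w1T.npy");a=robot.capture("scene");Ta=np.array(a["world_from_camera"]);b=robot.capture("side");Tb=np.array(b["world_from_camera"])
cr=lambda u,v:(170+u/3.3,130+v/3.3)
O=[(c,T,(0,0,.223),(198,173.5)),(c,T,(.08,-.0975,.045),(284.4,79.5)),(c,T,(.08-.0309,-.0975-.1077,.046),(366.5,96)),
(c,T,(-.124,-.128,.015),(305,211.5)),(c,T,(-.124,.128,.015),(145,219)),
(a,Ta,(-.124,-.128,.015),cr(253,533)),(a,Ta,(.194,-.128,.015),cr(547,295)),(a,Ta,(0,0,.223),cr(258,148)),
(b,Tb,(-.124,.128,.015),cr(118,462)),(b,Tb,(-.124,-.128,.015),cr(510,456)),(b,Tb,(0,0,.223),cr(313,85))]
balls=[(209.2,231.1),(138.2,139.3),(254.3,134)]
def Wp(p,l):
    k,s=np.cos(p[2]),np.sin(p[2]); return np.array([p[0]+k*l[0]-s*l[1],p[1]+s*l[0]+k*l[1],l[2]])
def f(p):
    r=[proj(C,Wp(p,l),t)-u for C,t,l,u in O]
    for g,u in zip((180,60,-60),balls):
        g=np.radians(g)+p[3]; r.append(proj(c,Wp(p,(.064*np.cos(g),.064*np.sin(g),.205)),T)-u)
    return np.concatenate(r)
r=least_squares(f,[*P,0],loss="soft_l1");print(r.x,np.degrees(r.x[2:]));print(f(r.x).reshape(-1,2))
json.dump(list(r.x[:3]),open("stand.json","w"))
def at(u,z): return atz(c,u,z,T)
print("orange",at((415,140),.09),at((385,130),.02),"tally",at((345,190),.028))
E
```

```text
[0.4976 0.2395 0.0541 0.0099] [3.1023 0.5689]
[[ 0.3322  0.8614]
 [ 0.6167 -0.8907]
 [-0.9316  1.9139]
 [ 0.4866  0.8242]
 [ 0.8746  1.4523]
 [-0.0676 -1.0374]
 [ 0.7285 -1.7431]
 [-0.3581 -1.2782]
 [-0.992  -2.711 ]
 [ 0.0159 -2.3409]
 [-0.3812 -1.8018]
 [-1.2772 -0.2748]
 [-0.0627  0.6517]
 [ 2.5278 -1.5696]]
orange [ 0.5077 -0.016   0.09  ] [ 0.5114 -0.0041  0.02  ] tally [0.422  0.0489 0.028 ]
```

```bash
cat >> h.py <<'E'
YAW=np.degrees(P[2])
def lev(th,off,r=.08,z=.034):
    a=np.radians(-106)+th; u=np.array([np.cos(a),np.sin(a)]);n=np.array([-u[1],u[0]])
    q=np.array([.08,-.0975])+r*u+off*n; return W((q[0],q[1],z))
E
python3 - <<'E'
from h import *
Rt=R(YAW)
robot.goto(lev(0,-.04,z=.2),Rt)
robot.line_to(lev(0,-.04,z=.034),max_speed=.15,max_force=8)
print(robot.read_state()["ee_pos"],lev(0,-.04))
for th in np.linspace(-.25,.38,8):
    hit=robot.line_to(lev(th,-.016),max_speed=.04,max_force=15)
    s=robot.read_state();print(round(th,2),hit,s["force"],s["time"])
    if hit:break
c,T=wcap();save(c,"w2");save(robot.capture("scene"),"s2")
E
```

```text
[0.5267 0.0777 0.035 ] [0.5259 0.0774 0.034 ]
-0.25 False [-0.2346  0.4961 -0.1216] 8.075
-0.16 False [ 0.0355 -0.0295 -0.0436] 8.4083
-0.07 False [ 0.5528 -0.4147 -0.8678] 8.7417
0.02 False [-0.3876 -0.4311  0.4835] 9.075
0.11 False [-1.4933  0.6506  0.4832] 9.4083
0.2 False [-0.1338  0.0541 -0.3762] 9.7417
0.29 False [ 0.5127 -0.1884 -0.0442] 10.075
0.38 False [-0.3094 -0.3449 -0.2164] 10.4083
```

View pics/w2.png

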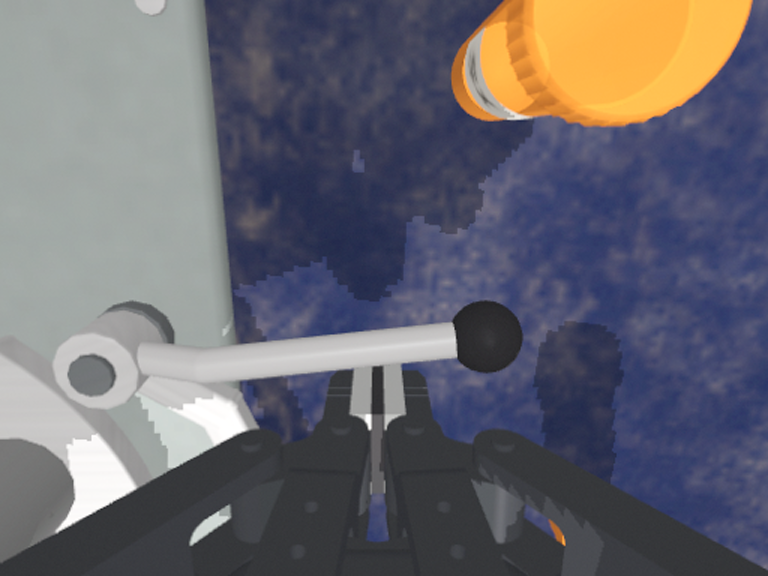

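```bash
cat >> h.py <<'E'
def leverang(c,T,piv=None):
    r=robot.landmark_of(c,"lock_knob")
    k=atz(c,r[0]["uv"],.046,T); d=k[:2]-W((.08,-.0975,0))[:2]
    return r[0]["uv"],r[0]["confidence"],np.linalg.norm(d),np.arctan2(d[1],d[0])-P[2]+np.radians(106)
E
python3 - <<'E'
from h import *
c,T=wcap();print(leverang(c,T)); a=robot.capture("scene");print(leverang(a,np.array(a["world_from_camera"])))
print(atz(c,(61,250),.052,T),W((.08,-.0975,0)),atz(c,(487/1.5,337/1.5),.046,T))
E
```

```text
([321.9, 223.4], 0.85, np.float64(0.11071649242913446), np.float64(0.4009153374228347))
([332.8, 252.1], 0.63, np.float64(0.10706226281047755), np.float64(0.3382049416666424))
[0.5876 0.1424 0.052 ] [0.5827 0.1465 0.    ] [0.6016 0.0362 0.046 ]
```

```bash
cat >> h.py <<'E'
def pol(deg,r=.045,z=.188):
    a=np.radians(deg); return W((r*np.cos(a),r*np.sin(a),z))
def balls(c,T):
    out=[]
    for x in robot.landmark_of(c,"star_end_0"):
        q=atz(c,x["uv"],.205,T)[:2]-P[:2]; out.append((np.round(x["confidence"],2),np.round(x["uv"],1),round(np.linalg.norm(q),4),round(np.degrees(np.arctan2(q[1],q[0])-P[2]),1)))
    return out
E
python3 - <<'E'
from h import *
robot.line_to(lev(.30,-.045),max_speed=.1)
robot.line_to(lev(.30,-.045,z=.28),max_speed=.2)
c,T=wcap();print(leverang(c,T))
robot.line_to(pol(-115,z=.28),max_speed=.2)
a=robot.capture("scene");b=robot.capture("side");save(a,"s3");save(b,"d3")
for c in(a,b):print(balls(c,np.array(c["world_from_camera"])))
print(robot.read_state()["time"], [robot.solve_ik(pol(d),R(YAW)) is not None for d in range(-120,120,20)])
E
```

```text
([279.0, 100.3], 0.96, np.float64(0.11112457303956705), np.float64(0.41743097695960185))
[(np.float64(0.94), array([278.3, 188.6]), np.float64(0.0737), np.float64(-65.8)), (np.float64(0.66), array([225.9, 192.8]), np.float64(0.0631), np.float64(-181.8)), (np.float64(0.63), array([243.7, 161.6]), np.float64(0.0575), np.float64(59.0))]
[(np.float64(0.89), array([239.8, 156.7]), np.float64(0.0611), np.float64(61.9)), (np.float64(0.81), array([293.2, 154.8]), np.float64(0.0805), np.float64(-59.1))]
13.7917 [True, True, True, True, True, True, True, True, True, True, True, True]
```

View pics/s3.png

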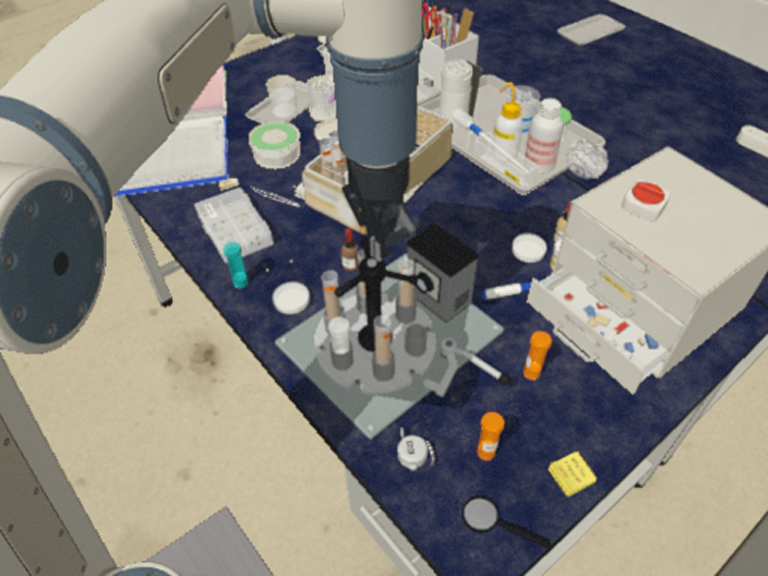

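View pics/d3.png

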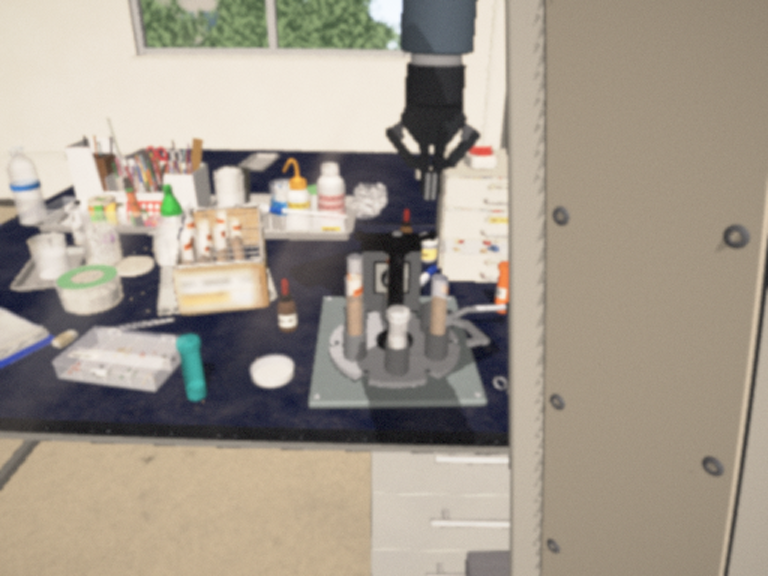

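The scene view shows the lever out (knob at about (338,252)) and the gripper over the star with closed tips. The arms read about 180°, 60° and -60°. Now I'll descend into the gap and sweep counter-clockwise.

```bash
cat > sweep.py <<'E'
from h import *
import sys
def sweep(a,b,sp,step=10):
    n=max(1,int(abs(b-a)/step+.5))
    for d in np.linspace(a,b,n+1)[1:]:
        h=robot.line_to(pol(d),max_speed=sp,max_force=20)
        s=robot.read_state()
        if h or np.linalg.norm(s["force"])>6: print(round(d),h,s["force"])
        if h:return True
    return False
E
python3 - <<'E'
from sweep import *
print(robot.line_to(pol(-115),max_speed=.08,max_force=6),robot.read_state()["ee_pos"],pol(-115))
sweep(-115,-40,.05)
a=robot.capture("scene");b=robot.capture("side");save(a,"s4");save(b,"d4")
for c in(a,b):print(balls(c,np.array(c["world_from_camera"])))
print(robot.read_state()["time"])
E
```

```text
False [0.4811 0.1979 0.1886] [0.4808 0.1977 0.188 ]
[(np.float64(0.97), array([249. , 201.8]), np.float64(0.0672), np.float64(-129.5)), (np.float64(0.81), array([226. , 168.5]), np.float64(0.0619), np.float64(104.4)), (np.float64(0.67), array([274. , 175.1]), np.float64(0.0602), np.float64(-30.8))]
[(np.float64(0.66), array([235.1, 167.4]), np.float64(0.0708), np.float64(116.7)), (np.float64(0.64), array([271.2, 150.6]), np.float64(0.071), np.float64(-16.4)), (np.float64(0.6), array([289.2, 172.1]), np.float64(0.0741), np.float64(-139.1))]
17.6917
```

View pics/s4.png

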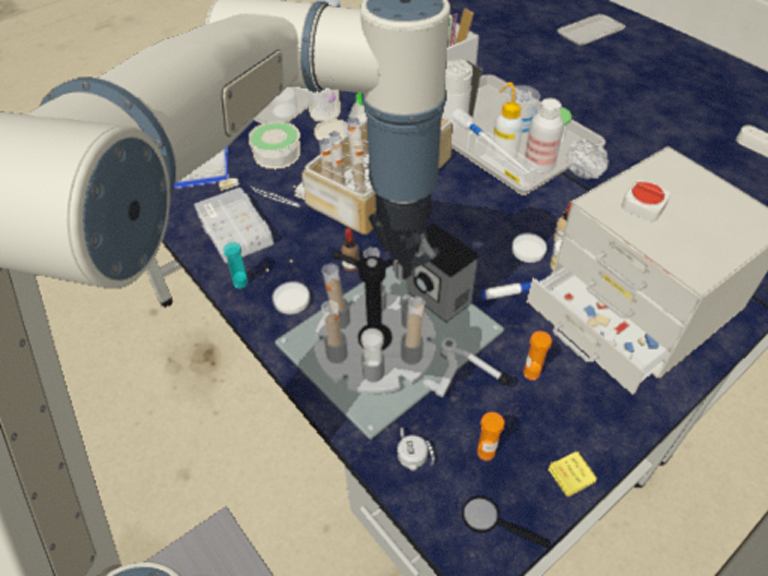

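The carousel has turned about 45°, with the capped tube now at (248,232). I'll continue.

```bash
python3 - <<'E'
from sweep import *
sweep(-40,60,.05); sweep(60,84,.03,8)
robot.dwell(.3)
a=robot.capture("scene");b=robot.capture("side");c,T=wcap();save(a,"s5");save(b,"d5");save(c,"w5")
for c,t in((a,np.array(a["world_from_camera"])),(b,np.array(b["world_from_camera"])),(c,T)):print(balls(c,t))
print(robot.read_state()["time"])
E
```

```text
[(np.float64(0.68), array([248.7, 202.9]), np.float64(0.0703), np.float64(-130.1)), (np.float64(0.64), array([274.4, 169.1]), np.float64(0.0679), np.float64(-15.0)), (np.float64(0.6), array([224.3, 169. ]), np.float64(0.0643), np.float64(107.5)), (np.float64(0.43), array([250.2, 180.6]), np.float64(0.0068), np.float64(-85.9))]
[(np.float64(0.6), array([286.6, 169.1]), np.float64(0.0605), np.float64(-132.2)), (np.float64(0.58), array([270.1, 154. ]), np.float64(0.0487), np.float64(-19.2)), (np.float64(0.57), array([239.5, 162.3]), np.float64(0.0544), np.float64(94.2))]
[(np.float64(0.8), array([412.8, 137.2]), np.float64(0.0634), np.float64(-12.4)), (np.float64(0.54), array([433.3,  85.3]), np.float64(0.0819), np.float64(-12.7))]
22.45
```

View pics/s5.png

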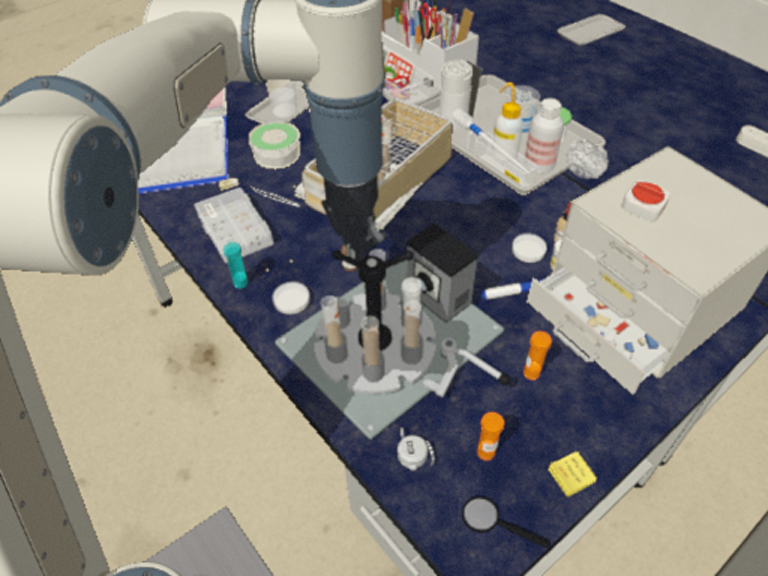

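View pics/w5.png

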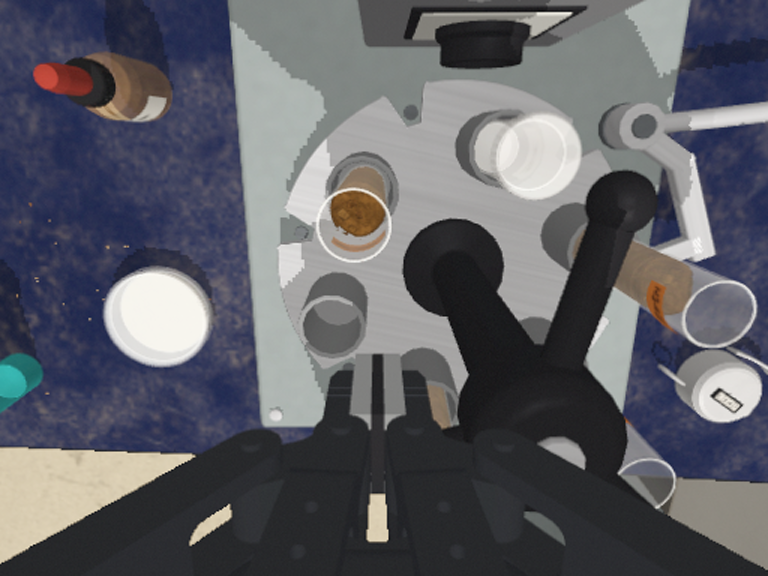

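The wrist view shows the capped tube at about (355,100), roughly 13° short of the lens. One arm's ball is at (413,133), read at -12.5°. I'll push the last part slowly.

```bash
python3 - <<'E'
from sweep import *
sweep(84,94.5,.02,4)
robot.dwell(.2)
c,T=wcap();save(c,"w6");print(balls(c,T))
for k in ("capped_tube",):
    for x in robot.landmark_of(c,k):
        q=atz(c,x["uv"],.038,T)[:2]-P[:2];print(x["uv"],x["confidence"],np.linalg.norm(q),np.degrees(np.arctan2(q[1],q[0])-P[2]))
print("view",proj(c,W((.072,0,.038)),T),"cap top",proj(c,W((.072,0,.134)),T),"rim",proj(c,W((.072,0,.08)),T),"arm",proj(c,W((.064,0,.205)),T))
for n,g in(("notch",-60),("notch",0),("notch60",60)):
    a=np.radians(g-30); print(g,proj(c,W((.1*np.cos(a),.1*np.sin(a),.034)),T))
print(robot.read_state()["time"])
E
```

```text
[(np.float64(0.87), array([380.9, 103.2]), np.float64(0.0657), np.float64(-0.5)), (np.float64(0.73), array([474.8, 333.4]), np.float64(0.061), np.float64(-121.8)), (np.float64(0.48), array([112. , 200.8]), np.float64(0.1037), np.float64(73.7))]
[14.9, 238.6] 0.75 0.27372553310457476 103.89437501583417
[308.4, 84.5] 0.67 0.07193889748262033 -1.0103857025264398
[474.7, 333.8] 0.19 0.25066675223498747 -133.4285929654242
view [306.8539  84.4126] cap top [334.1011  84.4839] rim [316.1917  84.4407] arm [378.7465 108.0954]
-60 [414.781  168.6325]
0 [368.4536  65.2695]
60 [245.7935  65.751 ]
23.65
```

View pics/w6.png

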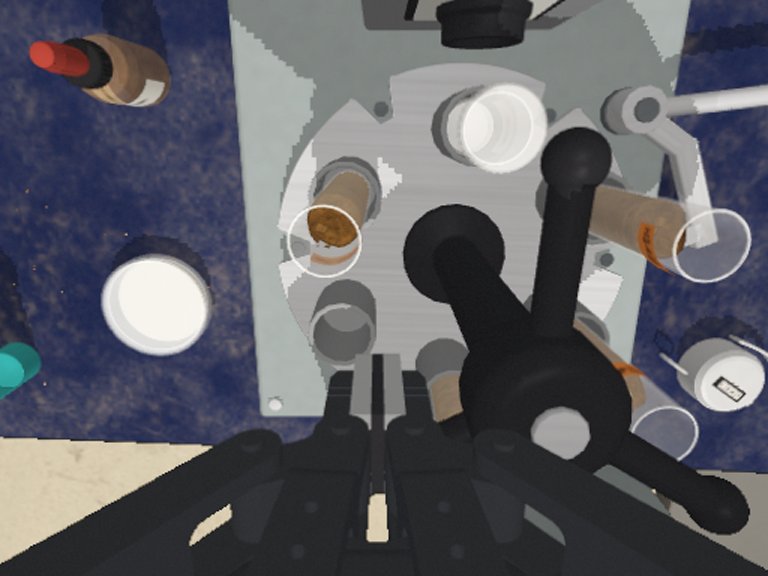

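```bash
python3 - <<'E'
from sweep import *
robot.line_to(pol(95.3),max_speed=.02,max_force=20)
robot.line_to(pol(75),max_speed=.08);robot.line_to(pol(75,z=.3),max_speed=.2)
a=robot.capture("scene")
c,T=wcap();save(c,"w7");print(balls(c,T))
for x in robot.landmark_of(a,"capped_tube"): print(x["uv"],atz(a,x["uv"],0.0))
for x in robot.landmark_of(c,"capped_tube"):
    q=atz(c,x["uv"],.038,T)[:2]-P[:2];print(x["uv"],x["confidence"],np.linalg.norm(q),np.degrees(np.arctan2(q[1],q[0])-P[2]))
print(lev(.4,.04),robot.read_state()["time"])
E
```

```text
[(np.float64(0.89), array([316.9, 119.4]), np.float64(0.0636), np.float64(-0.8)), (np.float64(0.89), array([378.6, 247. ]), np.float64(0.0623), np.float64(-121.3)), (np.float64(0.85), array([235.6, 244. ]), np.float64(0.0633), np.float64(118.1)), (np.float64(0.37), array([292.2,  96.5]), np.float64(0.0804), np.float64(11.8))]
[160.3, 185.0] [ 0.4003  0.5388 -0.    ]
[324.0, 299.7] [ 0.5101 -0.0227  0.    ]
[272.7, 209.6] [0.5932 0.2605 0.    ]
[357.0, 246.9] [0.6802 0.0288 0.    ]
[70.7, 214.1] 0.8 0.2802415610651622 104.60002625458938
[292.7, 96.6] 0.76 0.0726347691846107 -2.904312942314202
[486.6, 153.6] 0.7 0.23617167212220494 -88.56261740326185
[477.2, 9.6] 0.63 0.25068175635491796 -50.591391332213746
[0.6361 0.0746 0.034 ] 25.2083
```

View pics/w7.png

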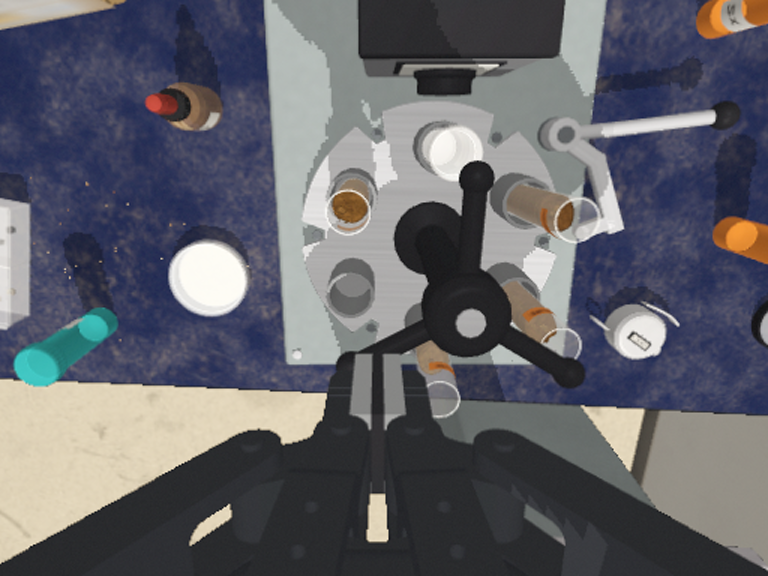

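```bash
python3 - <<'E'
from sweep import *
from scipy.optimize import least_squares
robot.goto([.50,.19,.38],R(0))
c,T=wcap();save(c,"w8");T1=np.load("w1T.npy");print(T[:3,3]-T1[:3,3])
def fit(T,base,uv):
    def f(p):
        return np.concatenate([proj(c,[p[0]+.064*np.cos(np.radians(g)+p[2]),p[1]+.064*np.sin(np.radians(g)+p[2]),.205],T)-u for g,u in zip(base,uv)])
    r=least_squares(f,[*P]);return r.x[:2],np.degrees(r.x[2]),r.cost
b=balls(c,T);print(b)
b=sorted(b[:3],key=lambda x:x[3]%360)  # deal with order
uv=[x[1] for x in b];base=[round(x[3]/120)*120 for x in b]
print(base,fit(T,base,uv))
print(fit(T1,(180,60,-60),[(209.2,231.1),(138.2,139.3),(254.3,134)]))
for x in robot.landmark_of(c,"capped_tube"):
    q=atz(c,x["uv"],.038,T)[:2]-P[:2];print(x["uv"],x["confidence"],np.linalg.norm(q),np.degrees(np.arctan2(q[1],q[0])-P[2]))
print(robot.read_state()["time"])
f=cv2.cvtColor(c["frame"],cv2.COLOR_RGB2BGR)[40:240,120:330];cv2.imwrite("pics/w8c.png",cv2.resize(f,None,fx=2.8,fy=2.8,interpolation=cv2.INTER_CUBIC))
E
```

```text
[ 0.0001 -0.0015  0.0006]
[(np.float64(0.72), array([256.8, 198.7]), np.float64(0.0619), np.float64(-121.4)), (np.float64(0.68), array([215.6, 135.2]), np.float64(0.0368), np.float64(-28.7)), (np.float64(0.62), array([193.4, 101. ]), np.float64(0.0641), np.float64(-0.3)), (np.float64(0.6), array([145.3, 205.2]), np.float64(0.0665), np.float64(119.6))]
[-120, 0, 0] (array([0.4867, 0.2344]), np.float64(1.2362876185178138), np.float64(538.2565459887504))
(array([0.4971, 0.2399]), np.float64(3.852806322276067), np.float64(4.830331192481261))
[392.4, 130.8] 0.91 0.24850163442432222 -89.64255851230095
[43.3, 199.5] 0.91 0.2760796273468625 105.15694348542083
[366.8, 8.3] 0.81 0.25924055109311606 -52.26522071715383
[216.9, 90.5] 0.74 0.07044316492238387 -4.7618269071477375
25.9167
```

View pics/w8c.png

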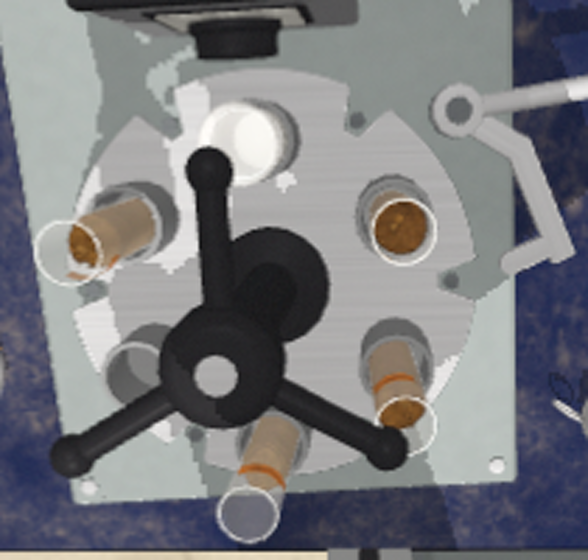

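```bash
python3 - <<'E'
from h import *
robot.goto(lev(.42,.032,.07,.2),R(YAW))
c,T=wcap();print(leverang(c,T),balls(c,T))
print(robot.line_to(lev(.42,.032,.07),max_speed=.1,max_force=6))
hit=False
for th in np.linspace(.42,.15,6):
    hit=robot.line_to(lev(th,.016,.07),max_speed=.03,max_force=15)
    s=robot.read_state();print(round(th,2),hit,s["force"],s["time"])
    if hit:break
c,T=wcap();save(c,"w9");print(leverang(c,T))
E
```

```text
([302.5, 203.5], 0.78, np.float64(0.11171573887452634), np.float64(0.3928934158666717)) []
False
0.42 False [0.1116 0.1659 0.2958] 29.525
0.37 False [ 0.8661  0.6362 -0.2782] 29.8083
0.31 False [1.7208 1.4718 0.0875] 30.0917
0.26 False [ 1.0683  0.2702 -0.286 ] 30.375
0.2 False [0.9448 0.1965 0.9575] 30.6583
0.15 False [1.2738 0.9363 0.5942] 30.9417Traceback (most recent call last):
  File "<stdin>", line 10, in <module>
  File "h.py", line 38, in leverang
    k=atz(c,r[0]["uv"],.046,T); d=k[:2]-W((.08,-.0975,0))[:2]
            ~^^^
IndexError: list index out of range
```

View pics/w9.png

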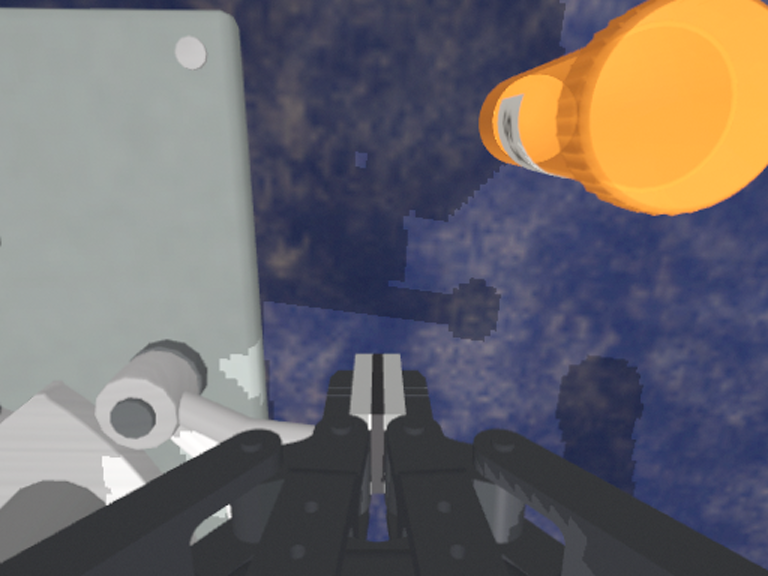

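```bash
python3 - <<'E'
from h import *
for th in np.linspace(.15,-.15,9)[1:]:
    hit=robot.line_to(lev(th,.016,.07),max_speed=.02,max_force=15)
    s=robot.read_state();print(round(th,3),hit,s["force"],s["ee_pos"],s["time"])
    if hit:break
robot.dwell(.2);print(robot.read_state()["force"])
a=robot.capture("scene");save(a,"s10");print(leverang(a,np.array(a["world_from_camera"])))
E
```

```text
0.112 False [ 1.2208  1.6286 -0.3236] [0.5907 0.0751 0.034 ] 31.325
0.075 False [ 2.2613  0.702  -0.2031] [0.588  0.0749 0.0341] 31.6083
0.038 False [1.4178 0.0153 1.1747] [0.5851 0.0746 0.034 ] 31.8917
0.0 False [ 5.51    0.0417 -1.4382] [0.5837 0.0748 0.0343] 32.175
-0.038 False [11.9728 -0.525  -6.6871] [0.5833 0.075  0.0346] 32.4583
-0.075 False [ 19.3078  -2.0518 -11.0651] [0.5829 0.0751 0.0349] 32.7417
-0.113 False [ 28.1903  -5.2789 -17.2665] [0.5827 0.0753 0.0351] 33.025
-0.15 False [ 35.0691  -7.5794 -23.4839] [0.5824 0.0755 0.0354] 33.3083
[ 34.5006  -6.5162 -22.355 ]
([316.9, 259.6], 0.77, np.float64(0.10232120192934704), np.float64(-0.09550480893682844))
```

View pics/s10.png

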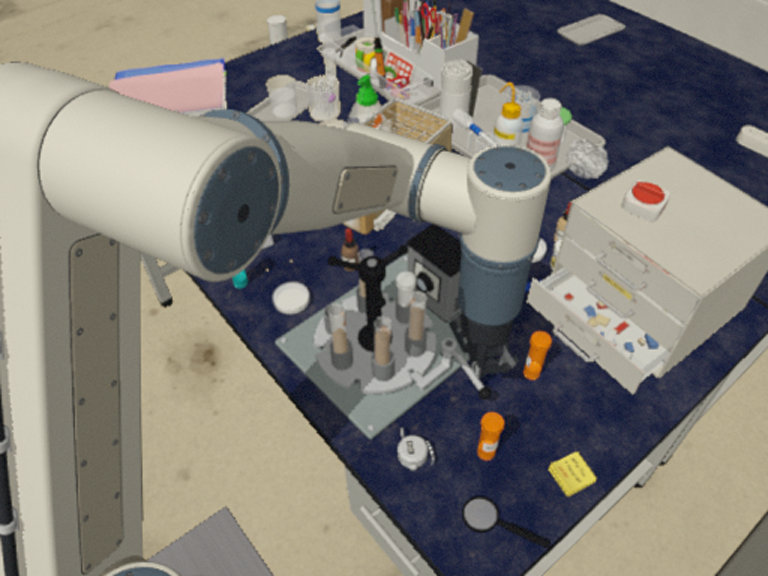

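The lever came up against a firm stop near home, and the force rose to about 35 N. I'll back off and inspect.

```bash
python3 - <<'E'
from sweep import *
robot.line_to(lev(0,.040,.07),max_speed=.05)
robot.line_to(lev(0,.040,.07,.3),max_speed=.15)
robot.goto([.50,.19,.38],R(0))
robot.dwell(.2)
c,T=wcap();save(c,"w11");print(leverang(c,T));print(balls(c,T),robot.read_state()["force"])
for x in robot.landmark_of(c,"capped_tube"):
    q=atz(c,x["uv"],.038,T)[:2]-W((.072,0,0))[:2];print(x["uv"],x["confidence"],q)
f=cv2.cvtColor(c["frame"],cv2.COLOR_RGB2BGR)[30:230,120:380];cv2.imwrite("pics/w11c.png",cv2.resize(f,None,fx=2.8,fy=2.8,interpolation=cv2.INTER_CUBIC))
print(robot.read_state()["time"])
E
```

```text
([366.0, 98.3], 0.58, np.float64(0.11452994354075266), np.float64(-0.0014084525926927327))
[(np.float64(0.79), array([145.5, 201. ]), np.float64(0.0623), np.float64(116.5)), (np.float64(0.64), array([192.8, 103.6]), np.float64(0.062), np.float64(-0.6)), (np.float64(0.6), array([101.6, 174.3]), np.float64(0.0933), np.float64(89.1)), (np.float64(0.55), array([260.3, 196. ]), np.float64(0.0641), np.float64(-117.0))] [-0.7062 -0.5226  0.5147]
[212.3, 89.1] 0.61 [ 0.0001 -0.001 ]
[391.3, 127.6] 0.61 [-0.0527 -0.2505]
[365.0, 7.3] 0.59 [ 0.0981 -0.1983]
[45.0, 202.5] 0.57 [-0.1626  0.2543]
[168.4, 119.8] 0.47 [-0.0409  0.0618]
[106.3, 171.2] 0.24 [-0.1146  0.1576]
37.525
```

View pics/w11c.png

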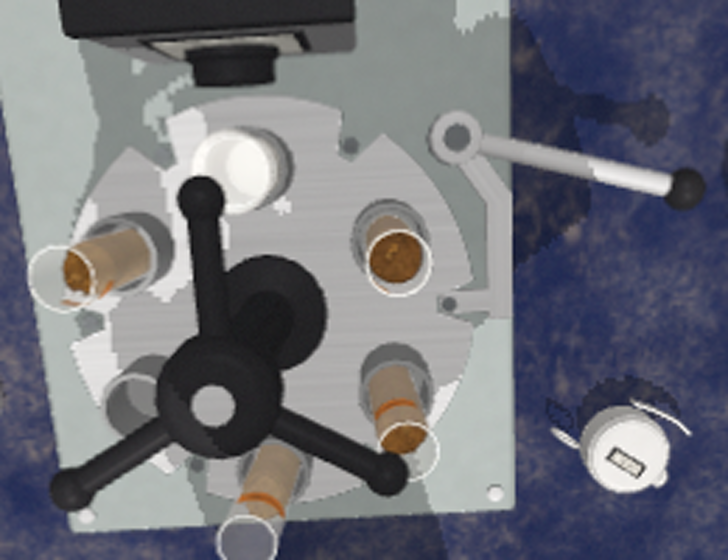

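The crop shows the tooth in its notch at (450,303), the lever at the start angle, and the capped tube upright before the lens at (245,165). The lever reads about 0.00 rad and the tube is about 1 mm from the view point.

```bash
python3 - <<'E'
from h import *
print(robot.close_job())
E
```

```text
the job is handed in; nothing more can be done
None
```

The job is done and handed in at about 38 s of the 69 s allowed; no verdict was reported.

- **Unlock:** I pushed the lock lever out to about 0.39 rad.
- **Turn:** With the closed fingertips I pushed one star arm and turned the carousel half a turn counter-clockwise. That brought the pale capped tube before the lens.
- **Lock:** I pushed the lever home. It stopped firmly there at about 42 N of total tool force (35 N in the push direction), against the 60 N limit.

**Last checks:**
- The wrist view read the lever at about 0.00 rad with its tooth in the notch. The capped tube was upright, about 1 mm from the view point, and the arm was clear with about 1 N or less of force on the tool.
- Before locking, the carousel measurements disagreed. Most readings put it 0.5 to 3° short, and one network reading of the tube gave nearly 5°. The lever still went home and centred it.
- With the arm over the lever, the scene-camera knob reading gave -0.10 rad. The clear wrist view afterwards did not agree, and I trusted the wrist view.
- No reading suggested contact with the tubes. The tally and the orange look-alikes look unmoved in the pictures, and I did not measure the dropper or dish again.

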